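# Scoop dust caps from the picking tray into the parts dish

### The job

The hand scoop is parked with its handle inside the grey sleeve: draw it out by its pan, set it down on the table, let go, and take it again by the handle. With the scoop, bring at least three of the four red caps from the green tray into the near grey parts dish, the one with copper shims in it (any other cap stays in the tray), then lay the scoop flat on the bare table, open side up, clear of tray and dish. Do not touch the caps with the gripper or arm, and leave the two loose bottles where they stand.

Things in the scene. Friction and masses are not known exactly. Their poses are not given: they have to be found in the camera images.
- scoop: Hand scoop, 120 g, 200 mm long: blue plastic pan, black handle. Origin: centre of the pan's flat underside; x points out over the open lip, z up. Pan 66 mm wide outside, 60 inside; parallel sides 32 mm high from x = -40 to +10 mm, then sloping to the floor at x = 35; open lip at x = +55; slick floor 2.5 mm thick; back wall 34 mm high at x = -40. It stands steadily on its pan, also when parked.
- scoop_handle (a point): Grip point on the scoop's handle, at (-90, 0, 29.5) mm in the scoop's frame and with its axes. The straight handle is 18 mm wide, 15 mm high, with flat sides; its axis runs back from (-40, 0, 21) to (-140, 0, 38) mm in the scoop's frame, rising 0.17 rad.
- sleeve: Grey sheet-metal sleeve fixed to the table, 110 x 60 x 60 mm, with 16 mm foot flanges. Origin: on the table under the middle of its open mouth; x points out of the mouth, the sleeve lies from x = -110 to 0 mm. The parked scoop's x is along the sleeve's (within 0.06 rad), its origin about 55 mm before the mouth; it comes out straight along x, clear after a 95 mm pull.
- tray: Green tray fixed to the table, 170 mm (x), 74 mm wide inside (y); walls 4, floor 3 mm thick, slick. Origin: centre of its underside, z up. Side walls 34 mm high; from x = -9 back they carry wings sloping out to y = +-66, z = 60. Rear wall 60 mm high; the front (x = -83) has only a sill 7 mm high. At the rear a ramp climbs from the floor at x = 38 to 33 mm high at x = 81.
- parts_dish: Open grey dish with rounded corners, nearer the robot than the small tray at the back, fixed to the table, 108 mm (x) by 160 mm (y) over the rim, 51 mm high, sloping walls, floor up to 9 mm high and about 75 by 125 mm, a few copper shims stuck in it. Origin: centre of its underside, z up.
- cap_0: red plastic dust cap, a tapered stub 18 mm in diameter and 28 mm long, 12 g; at the start it stands upright in the tray, its axis within 16 mm of (3, 0) mm in the tray frame along x and y. Origin: centre of its open end, z along the cap; it may topple freely
- cap_1: red plastic dust cap, a tapered stub 18 mm in diameter and 28 mm long, 12 g; at the start it stands upright in the tray, its axis within 16 mm of (3, 0) mm in the tray frame along x and y. Origin: centre of its open end, z along the cap; it may topple freely
- cap_2: red plastic dust cap, a tapered stub 18 mm in diameter and 28 mm long, 12 g; at the start it stands upright in the tray, its axis within 16 mm of (3, 0) mm in the tray frame along x and y. Origin: centre of its open end, z along the cap; it may topple freely
- cap_3: red plastic dust cap, a tapered stub 18 mm in diameter and 28 mm long, 12 g; at the start it stands upright in the tray, its axis within 16 mm of (3, 0) mm in the tray frame along x and y. Origin: centre of its open end, z along the cap; it may topple freely
- glue_bottle: Loose bystander: yellow glue bottle with a white spout, 50 mm across, 151 mm high. Origin: centre of its base.
- drop_bottle: Loose bystander: small yellow dropper bottle, 28 mm across, 69 mm high. Origin: centre of its base.

How it is judged:
By the outcome, as a careful person would: the job done as asked, in the order asked, and still so for the second after the job is handed in, with the robot touching nothing.
It also fails if it takes over 72 s, if anything falls off the work surface, if the arm or the gripper's body presses on something with over 40 N, if the wrist force passes 120 N, or if a joint passes its speed limit or range.

### The arm

A 7-joint arm with a two-finger parallel gripper is mounted at the origin on a cart in front of the work surface, level with it; the furniture and walls round the work are solid. World frame = base frame: x ahead of the robot, y to its left, z up, the work surface at z = 0. Lengths are in m, angles in rad, forces in N, time in s.
With the tool pointing down it reaches from about 0.4 to 0.925 m from the base axis. Payload 4.1 kg.
Tool frame: the origin (TCP) lies at the very end of the fingers, on their centre line; the grasp point (between the pads) lies 19 mm behind it; z points along the fingers, y is the line along which they close (so a half turn about z gives the same grasp; the last joint's range is limited). The gripper opens to 85 mm and grips with 20 to 120 N. Pads are 22 mm wide; open, the fingers measure 114 mm over their backs; the gripper's body (76 mm by 85 mm) begins 54 mm behind the grasp point. The pads swing forward as they close: fully open they stand 13 mm farther back than shut.
Start: joints at [1.046, 0.398, 0.045, 1.537, -0.019, 1.207, -0.051], TCP at [0.269, -0.592, 0.231] pointing down, gripper open.
Joint ranges: [-2.82, 2.82], [-0.49, 2.23], [-1.37, 1.46], [0, 2.46], [-1.36, 4.5], [0.23, 2], [-2.94, 2.94]. Speed limits (rad/s): [2.57, 2.57, 3.14, 3.14, 3.14, 3.14, 3.14].

### API

Orientations are given as a 3x3 rotation matrix whose columns are the frame's x, y, z axes.
In Python, from rig import ctrl gives the robot as it stands.
- The arm moves only by the tool steer_hand, called after "Call:" as name(argument=value, ...) on one line, values as JSON. Schema: {"type":"object","properties":{"segments":{"type":"object","properties":{"aperture":{"type":"array","items":{"type":"number"},"minItems":1,"maxItems":12},"x":{"type":"array","items":{"type":"number"},"minItems":1,"maxItems":12},"y":{"type":"array","items":{"type":"number"},"minItems":1,"maxItems":12},"z":{"type":"array","items":{"type":"number"},"minItems":1,"maxItems":12},"drx":{"type":"array","items":{"type":"number"},"minItems":1,"maxItems":12},"dry":{"type":"array","items":{"type":"number"},"minItems":1,"maxItems":12},"drz":{"type":"array","items":{"type":"number"},"minItems":1,"maxItems":12}},"additionalProperties":false,"required":["aperture","x","y","z","drx","dry","drz"]},"only":{"type":"string"},"quiet":{"type":"boolean"},"lines":{"type":"string"}},"required":["segments"],"additionalProperties":false}. segments is an object with one list for each field, all of the same length, 1 to 12, a row being the entries at one place: aperture (the opening from 0.0 (shut) to 1.0 (fully open)), x, y, z (the shift in m), drx, dry, drz (a rotation vector in rad); each row shifts and turns the commanded pose from where the row before left it, along the tool's axes as they then stand; what a row does not reach is not made up. A row lasts 1/8 s, in which the tool goes at most 0.0625 m and 0.188 rad, less where a joint would pass 70% of its speed; a pose out of reach is approached as far as the arm can. The fingers move at their own pace and stop on an object; the grip force is fixed at half the most. Time passes only in rows, so rows that do not move let the fingers close. The tool returns the time, the measured TCP pose, the force, the opening and the grip force at its end. only (a regular expression) keeps the lines of the reply that match it, lines (a string "A,B") keeps lines A to B, and quiet returns only ok. Input that does not fit is refused with a message, and nothing moves.
- ctrl.get_obs(): the state, without advancing time (a new reading comes with each control period).
- ctrl.get_image(name): name is "side" or "top" or "wrist"; returns a dict with "color" (400x640x3 uint8, red, green, blue), "fov_y" (degrees; the focal length in pixels is half the picture's height over the tangent of half this angle, whatever the lens; pixels are square), "cx", "cy" (the principal point, pixels), "k1" (the pictures are not rectified: a ray, as slopes to the right and down, at radius r is drawn at 1 + k1 r^2 times it, then the intrinsics apply), "origin" and "rotation" of the camera in the world. Camera axes: x right, y down, z forward; pixel columns grow to the right and rows downward; lengths in m; the calibration is good to about 2 mm. A picture is of the moment at which its call begins. There is no depth.
- ctrl.job_done(): hands the job in; it is judged then, once.
The state is a dict: "time": time; "qpos": joint angles; "qd": joint speeds; "joint_torque": joint torques, N m; "ee_pos": TCP position; "tool_rot": TCP orientation; "contact_force": force on the tool from outside, world axes, zero at the start; "ft_torque": the same for the moment, N m; "width": opening from 0.0 (shut) to 1.0 (fully open); "gripper_force": force on a finger pad.
Only numpy, scipy, OpenCV 4.12 (cv2) and the standard library are available. Lean on these libraries where they do the work, as an engineer would, in place of code of your own. Each camera call takes 0.05 s, during which the arm holds its last target. There are 200 camera calls.

## Working session

There is one attempt and no reset: what is moved stays moved. The work goes in short steps, Python scripts to look and compute and a tool call to move; the robot and the scene stay as the last step left them, time stands still between calls to the robot, and variables do not carry over. Pictures are saved under pics/ and viewed, at most 10 in all, crops included, and the job is handed in when it is done.

```bash
ls; mkdir -p pics
```

Run:
```python
from rig import ctrl
import cv2
for n in ("top","side"):
    d=ctrl.get_image(n); cv2.imwrite(f"pics/{n}0.png",d["color"][:,:,::-1])
    print(n,{k:v for k,v in d.items() if k!="color"})
o=ctrl.get_obs();print(o)
```

```text
pics
rig.py
top {'fov_y': 49.27247349948998, 'cx': 314.7309754759379, 'cy': 197.7485601244365, 'k1': -0.10862590921370305, 'origin': array([ 0.580756  , -0.00818436,  1.1616584 ]), 'rotation': array([[ 0.01996593, -0.99871964,  0.04648045],
       [-0.99976779, -0.02032067, -0.00717198],
       [ 0.00810732, -0.04632647, -0.99889345]])}
side {'fov_y': 53.67604472483942, 'cx': 316.92062157909015, 'cy': 204.06849151638653, 'k1': -0.06101713030300048, 'origin': array([0.24329971, 0.68631915, 0.67228535]), 'rotation': array([[-0.87555916, -0.30820978,  0.37202538],
       [-0.48291128,  0.5362135 , -0.69229457],
       [ 0.01388693, -0.78580011, -0.61832462]])}
{'time': 0.1, 'qpos': array([ 1.04600373,  0.39912535,  0.04506216,  1.53774811, -0.01870728,
        1.20691294, -0.05070079]), 'qd': array([-0.00063489, -0.00215556,  0.00064067, -0.00338701, -0.00086924,
       -0.00062335,  0.00067731]), 'joint_torque': array([ 3.91710739e-03, -4.76264870e+01,  1.37042899e+00, -2.54951423e+01,
        1.19722207e-02,  5.08215220e-03,  1.12859132e-05]), 'ee_pos': array([ 0.26825243, -0.59143807,  0.23036577]), 'tool_rot': array([[ 9.10676508e-01,  4.13119334e-01, -8.44910958e-04],
       [ 4.13120179e-01, -9.10675185e-01,  1.55747908e-03],
       [-1.26014724e-04, -1.76740937e-03, -9.99998430e-01]]), 'contact_force': array([0.00188753, 0.8622307 , 0.68069982]), 'ft_torque': array([ 0.02282245,  0.00803272, -0.02956245]), 'gripper_force': 0.0, 'width': 1.001595412919711}
```

View pics/top0.png

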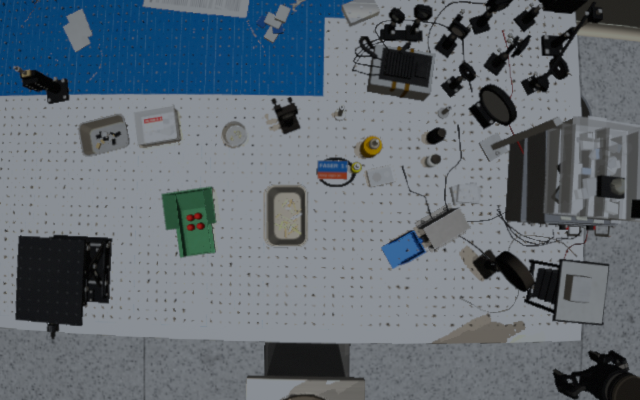

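View pics/side0.png

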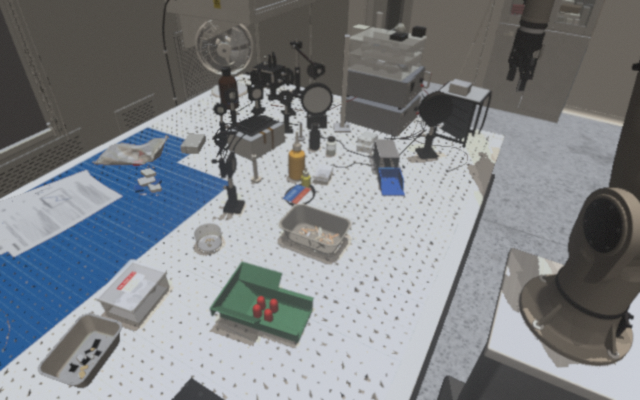

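The top view shows the tray with its caps at (190,222), the shim dish at (286,215), the scoop pan at (403,248) and the sleeve at (443,228). The bottles are at (371,146) and (356,168). Next I'll measure these.

Create h.py:
```python
import numpy as np, cv2
from rig import ctrl
def K(d):
    f=200/np.tan(np.radians(d["fov_y"])/2); return f
def ray(d,uv):
    uv=np.atleast_2d(np.asarray(uv,float)); f=K(d)
    p=(uv-[d["cx"],d["cy"]])/f; q=p.copy()
    for _ in range(20): q=p/(1+d["k1"]*(q**2).sum(1,keepdims=True))
    return np.c_[q,np.ones(len(q))]@d["rotation"].T
def plane(d,uv,z):
    r=ray(d,uv); o=d["origin"]; return o+r*((z-o[2])/r[:,2:3])
def proj(d,P):
    c=(np.atleast_2d(P)-d["origin"])@d["rotation"]; q=c[:,:2]/c[:,2:]
    return q*(1+d["k1"]*(q**2).sum(1,keepdims=True))*K(d)+[d["cx"],d["cy"]]
def mask(d,lo,hi):
    return cv2.inRange(cv2.cvtColor(d["color"],cv2.COLOR_RGB2HSV),lo,hi)
def big(m,box=None):
    if box is not None:
        z=np.zeros_like(m); x0,y0,x1,y1=box; z[y0:y1,x0:x1]=m[y0:y1,x0:x1]; m=z
    c,_=cv2.findContours(m,cv2.RETR_EXTERNAL,cv2.CHAIN_APPROX_NONE)
    return sorted(c,key=cv2.contourArea)[::-1]
def quad(c): # min-area box
    return cv2.boxPoints(cv2.minAreaRect(c))
```

Run:
```python
from h import *
np.set_printoptions(precision=4,suppress=True)
d=ctrl.get_image("top"); s=ctrl.get_image("side")
I=d["color"][:,:,::-1]
a=cv2.resize(I[190:290,370:480],None,fx=5,fy=5,interpolation=cv2.INTER_CUBIC)[:500,:400]
a=cv2.resize(I[200:280,375:475],None,fx=4,fy=4,interpolation=cv2.INTER_CUBIC)
b=cv2.resize(I[180:260,150:250],None,fx=4,fy=4,interpolation=cv2.INTER_CUBIC)
S=s["color"][:,:,::-1]
c=cv2.resize(S[130:205,350:450],None,fx=4,fy=4,interpolation=cv2.INTER_CUBIC)
e=cv2.resize(I[170:250,250:350],None,fx=4,fy=3.75*0+300/80,interpolation=cv2.INTER_CUBIC)[:300]
cv2.imwrite("pics/crop1.png",np.vstack([np.hstack([a[:300],b[:300]]),np.hstack([c,e])]))
m=mask(d,(100,120,60),(125,255,255)); c=big(m,(370,220,430,280))[0]
print("pan",cv2.contourArea(c),quad(c).round(1).tolist()); print(plane(d,quad(c),0.017)[:,:2])
m=mask(d,(0,150,90),(8,255,255))|mask(d,(172,150,90),(180,255,255))
for c in big(m,(160,180,230,260))[:5]:
    mm=cv2.moments(c); u=(mm["m10"]/max(mm["m00"],1),mm["m01"]/max(mm["m00"],1)); print("cap",cv2.contourArea(c),u,plane(d,u,0.026))
m=mask(d,(60,100,30),(90,255,255)); c=big(m,(150,170,230,270))[0]
ap=cv2.approxPolyDP(c,2.5,True)[:,0]; print("tray",ap.tolist()); print(plane(d,ap,0.034)[:,:2]); print(quad(c))
m=mask(d,(15,150,80),(35,255,255))
for c in big(m,(300,120,400,200))[:3]: print("yel",cv2.contourArea(c),c[:,0].mean(0))
for c in big(mask(s,(15,150,60),(35,255,255)))[:4]: print("yels",cv2.contourArea(c),cv2.boundingRect(c))
```

```text
pan 845.5 [[380.8999938964844, 247.10000610351562], [416.0, 228.0], [428.1000061035156, 250.1999969482422], [393.0, 269.3999938964844]]
[[ 0.5077 -0.1928]
 [ 0.5595 -0.2854]
 [ 0.5014 -0.3187]
 [ 0.4498 -0.2259]]
cap 18.0 (196.44444444444446, 215.78703703703704) [[0.58   0.2923 0.026 ]]
cap 16.0 (189.0, 217.25) [[0.5758 0.312  0.026 ]]
cap 16.0 (189.25, 227.0) [[0.5503 0.3106 0.026 ]]
cap 15.0 (199.0, 225.88888888888886) [[0.5538 0.2848 0.026 ]]
tray [[211, 188], [163, 195], [166, 225], [177, 229], [181, 256], [214, 251], [210, 225], [214, 221]]
[[0.6531 0.2542]
 [0.6323 0.3809]
 [0.5542 0.3702]
 [0.5445 0.3406]
 [0.4747 0.3281]
 [0.49   0.2417]
 [0.557  0.2539]
 [0.5676 0.2437]]
[[162.0616 193.4923]
 [210.9231 187.3846]
 [218.9231 251.3846]
 [170.0616 257.4923]]
yel 127.0 [372.5513 144.9487]
yel 13.0 [354.4643 168.25  ]
```

View pics/crop1.png

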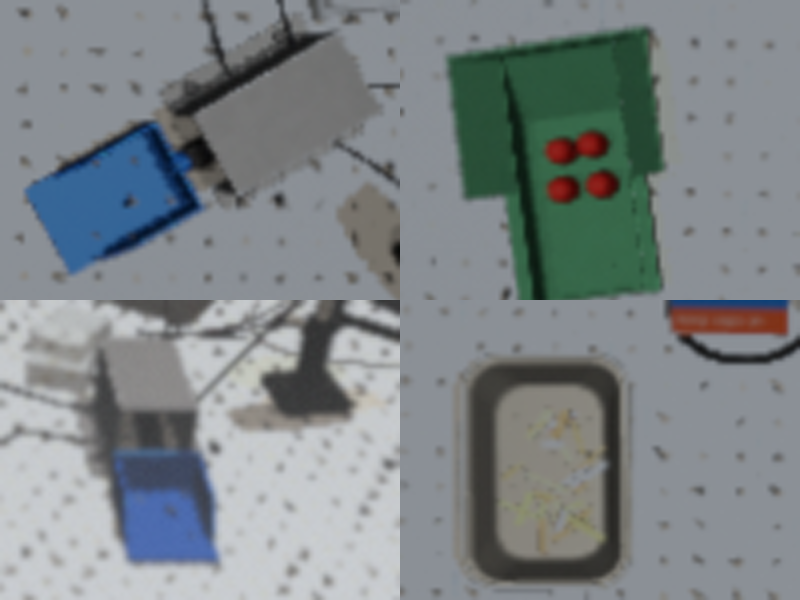

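The crop shows the pan's lip corners at about (382,247) and (393,268), with the back rim corners at (413,231) and (426,251). The four caps are in the tray, and the dish rim spans roughly u 263–308, v 185–246, so its long axis lies along world x.

Add to h.py:
```python
def rigid(model,world): # 2D: yaw, t, rms
    m=np.asarray(model,float)[:,:2]/1000; w=np.asarray(world)[:,:2]
    a=m-m.mean(0); b=w-w.mean(0)
    th=np.arctan2((a[:,0]*b[:,1]-a[:,1]*b[:,0]).sum(),(a*b).sum())
    R=np.array([[np.cos(th),-np.sin(th)],[np.sin(th),np.cos(th)]])
    t=w.mean(0)-R@m.mean(0); return th,t,((m@R.T+t-w)*1000).round(1).tolist()
def cast(d,uv,mod): return np.array([plane(d,u,m[2]/1000)[0] for u,m in zip(uv,mod)])
```

Run:
```python
from h import *
np.set_printoptions(precision=4,suppress=True)
d=ctrl.get_image("top")
mod=[(55,-33,1),(55,33,1),(-40,33,33),(-40,-33,33)]
# lip left/right: scoop x points to lower-left in image
uv=[(381.5,247.3),(393,268.5),(425.9,251.2),(413,230.6)]
print("scoop",rigid(mod,cast(d,uv,mod)))
mod=[(85,66,60),(85,-66,60),(-9,66,60),(-9,-66,60),(-9,41,34),(-9,-41,34),(-85,41,34)]
uv=[(163,195),(211.5,187.5),(166.5,228),(215,221),(177,228),(210,225),(180.5,256)]
th,t,r=rigid(mod,cast(d,uv,mod));print("tray",th,t,r)
R=np.array([[np.cos(th),-np.sin(th)],[np.sin(th),np.cos(th)]])
for u in [(196.4,215.8),(189,217.2),(189.2,227),(199,225.9)]: print((plane(d,u,.026)[0,:2]-t)@R*1000)
uv=[(263.3,185.2),(308,185.2),(308,246),(263.3,246)]
print("dish",plane(d,uv,.051),plane(d,uv,.051).mean(0))
print("bottles",plane(d,[(372.5,145)],.12),plane(d,[(354.5,168)],.06))
mod=[(0,30,60),(0,-30,60),(-110,-30,60),(-110,30,60)]
uv=[(435.5,249.5),(424,228),(456,208),(470,227)]
print("sleeve",rigid(mod,cast(d,uv,mod)))
```

```text
scoop (np.float64(2.121428979902831), array([ 0.5062, -0.2584]), [[-0.7, 2.7], [-0.9, 0.0], [-0.8, -1.2], [2.4, -1.5]])
tray 0.14089123564580477 [0.5621 0.2987] [[5.9, 4.0], [2.8, -1.6], [-3.2, 2.8], [-5.4, -3.3], [0.4, -2.7], [2.0, 2.9], [-2.4, -2.1]]
[16.8113 -8.6689]
[15.4898 11.2788]
[-10.0611  13.5946]
[-10.2427 -12.5781]
dish [[ 0.6618  0.1158  0.051 ]
 [ 0.6642  0.0017  0.051 ]
 [ 0.5094 -0.0015  0.051 ]
 [ 0.507   0.1121  0.051 ]] [0.5856 0.057  0.051 ]
bottles [[ 0.7596 -0.1527  0.12  ]] [[ 0.7098 -0.1157  0.06  ]]
sleeve (np.float64(2.1457422263846), array([ 0.5314, -0.3079]), [[-0.2, 1.9], [-4.1, 4.0], [3.3, -5.3], [1.0, -0.6]])
```

Call:
steer_hand(segments={"aperture":[1,1,1,1,1,1,1,1,1],"x":[0.038,0.038,0.038,0.038,0.038,0.041,0.041,0.041,0.041],"y":[-0.04,-0.04,-0.04,-0.04,-0.04,0,0,0,0],"z":[0,0,0,0,0,0.025,0.025,0.025,0.025],"drx":[0,0,0,0,0,0,0,0,0],"dry":[0,0,0,0,0,0,0,0,0],"drz":[0,0,0,0,0,0,0,0,0]})

```text
time: 1.38
ee_pos: [0.5094, -0.2631, 0.1306]
tool_rot: [[0.911, 0.413, 0.0], [0.413, -0.911, -0.0], [0.0, 0.001, -1.0]]
contact_force: [0.7, -0.4, 0.2]
width: 1.0
gripper_force: 0.0
```

Call:
steer_hand(segments={"aperture":[1,1,1,1,1,1,1,1,1,1],"x":[0,0,0,0,0,0,0,0,0,0],"y":[0,0,0,0,0,0,0,0,0,0],"z":[0,0,0,0,0,0,0,0,0,0],"drx":[0,0,0,0,0,0,0,0,0,0],"dry":[0,0,0,0,0,0,0,0,0,0],"drz":[-0.188,-0.188,-0.188,-0.188,-0.188,-0.188,-0.188,-0.188,-0.188,0]})

```text
time: 2.62
ee_pos: [0.5081, -0.2638, 0.1312]
tool_rot: [[-0.514, 0.858, -0.0], [0.858, 0.514, 0.0], [0.0, 0.0, -1.0]]
contact_force: [0.2, -0.4, 0.6]
width: 0.998
gripper_force: 0.0
```

Run:
```python
from h import *
d=ctrl.get_image("wrist"); cv2.imwrite("pics/w1.png",d["color"][:,:,::-1])
o=ctrl.get_obs(); print(o["qpos"],o["ee_pos"],o["tool_rot"],d["origin"],d["rotation"])
```

```text
[ 0.80745944  0.39323422 -0.50547821  1.8226707   0.22482688  0.98258204
  0.7476963 ] [ 0.50816877 -0.26377149  0.13126406] [[-5.13299471e-01  8.58209562e-01  1.39482401e-05]
 [ 8.58209560e-01  5.13299469e-01  7.64909869e-05]
 [ 5.84856722e-05  5.12332962e-05 -9.99999997e-01]] [ 0.4691559  -0.19997824  0.2735871 ] [[ 8.58368818e-01  4.90676844e-01  1.49797218e-01]
 [ 5.13032629e-01 -8.21363227e-01 -2.49319015e-01]
 [ 7.02858957e-04  2.90858529e-01 -9.56765814e-01]]
```

View pics/w1.png

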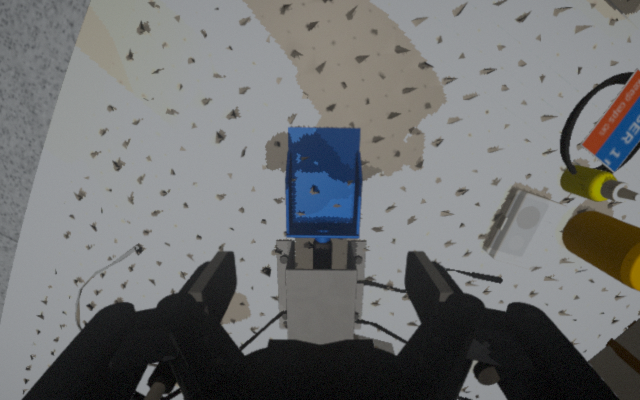

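The wrist view shows the lip from (289,128) to (360,128) and the back rim around (286,236) to (360,236). The pan is well aligned with the tool.

Run:
```python
from h import *
d=ctrl.get_image("wrist"); c=big(mask(d,(100,120,30),(125,255,255)),(270,110,380,250))[0]
print(cv2.approxPolyDP(c,2,True)[:,0].tolist(),cv2.boundingRect(c))
mod=[(55,33,1),(55,-33,1),(-40,33,33),(-40,-33,33)]
uv=[(289,128),(360.5,128),(286.5,236),(360.5,236)]
th,t,r=rigid(mod,cast(d,uv,mod)); print(th,t,r)
o=ctrl.get_obs(); x=t+np.array([np.cos(th),np.sin(th)])*-.003
print((np.r_[x,0]-o["ee_pos"])@o["tool_rot"], np.arctan2(o["tool_rot"][1,0],o["tool_rot"][0,0]))
```

```text
[[289, 128], [286, 175], [287, 236], [314, 237], [319, 242], [326, 242], [330, 237], [358, 237], [361, 182], [359, 129]] (286, 127, 76, 116)
2.099763869996828 [ 0.50689418 -0.25610785] [[-1.3, 1.0], [-0.3, 0.9], [0.8, -0.6], [0.7, -1.2]]
[0.00424037 0.00281495 0.13127326] 2.1102213010175386
```

Call:
steer_hand(segments={"aperture":[1,1,1,1,0,0,0,0,0,0],"x":[0.004,0,0,0,0,0,0,0,0,0],"y":[0.003,0,0,0,0,0,0,0,0,0],"z":[0.04,0.04,0.03,0.015,0,0,0,0,0,0],"drx":[0,0,0,0,0,0,0,0,0,0],"dry":[0,0,0,0,0,0,0,0,0,0],"drz":[0.01,0,0,0,0,0,0,0,0,0]})

```text
time: 3.98
ee_pos: [0.509, -0.2589, 0.0068]
tool_rot: [[-0.508, 0.862, 0.0], [0.862, 0.508, -0.001], [-0.001, -0.0, -1.0]]
contact_force: [-1.1, 0.1, 3.8]
width: 0.755
gripper_force: 69.6
```

Call:
steer_hand(segments={"aperture":[0,0,0,0,0,0],"x":[0.01,0.025,0.03,0.03,0.025,0],"y":[0,0,0,0,0,0],"z":[-0.003,0,0,0,-0.01,-0.03],"drx":[0,0,0,0,0,0],"dry":[0,0,0,0,0,0],"drz":[0,0,0,0,0,0]})

```text
time: 4.72
ee_pos: [0.4443, -0.152, 0.0481]
tool_rot: [[-0.511, 0.859, -0.006], [0.859, 0.511, 0.002], [0.005, -0.004, -1.0]]
contact_force: [1.1, -0.8, -1.7]
width: 0.759
gripper_force: 69.1
```

Call:
steer_hand(segments={"aperture":[0,0,0,0,0,0,0,0,0,0,0,0],"x":[0,0,0,0,0,0,0,0,0,0,0,0],"y":[0,0,0,0,0,0,0,0,0,0,0,0],"z":[0,0,0,0,0,0,0,0,0,0,0,0],"drx":[0,0,0,0,0,0,0,0,0,0,0,0],"dry":[0,0,0,0,0,0,0,0,0,0,0,0],"drz":[0.182,0.182,0.182,0.182,0.182,0.182,0.182,0.182,0.182,0.182,0.182,0]})

```text
time: 6.22
ee_pos: [0.4473, -0.1545, 0.0491]
tool_rot: [[0.995, 0.104, -0.0], [0.104, -0.995, 0.0], [-0.0, -0.0, -1.0]]
contact_force: [0.4, 0.3, -0.8]
width: 0.758
gripper_force: 69.2
```

Call:
steer_hand(segments={"aperture":[0,0,0,0,0,0],"x":[0.055,0.054,0,0,0,0],"y":[-0.017,-0.017,0,0,0,0],"z":[0,0,0.025,0.012,0.006,0],"drx":[0,0,0,0,0,0],"dry":[0,0,0,0,0,0],"drz":[0,0,0,0,0,0]})

```text
time: 6.98
ee_pos: [0.5524, -0.111, 0.0069]
tool_rot: [[0.995, 0.101, 0.0], [0.101, -0.995, -0.0], [0.0, 0.0, -1.0]]
contact_force: [-0.2, -0.1, -2.2]
width: 0.76
gripper_force: 69.2
```

Call:
steer_hand(segments={"aperture":[0,1,1,1,1,1,1,1,1,1],"x":[0,0,0,0,0,0,0,-0.045,-0.045,0],"y":[0,0,0,0,0,0,0,0,0,0],"z":[0.001,0,0,0,0,-0.03,-0.05,-0.05,0,0],"drx":[0,0,0,0,0,0,0,0,0,0],"dry":[0,0,0,0,0,0,0,0,0,0],"drz":[0,0,0,0,0,0,0,0,0,0]})

```text
time: 8.22
ee_pos: [0.4629, -0.12, 0.1318]
tool_rot: [[0.995, 0.099, -0.002], [0.099, -0.995, -0.001], [-0.002, 0.0, -1.0]]
contact_force: [0.9, 0.0, -0.8]
width: 1.0
gripper_force: 0.0
```

Run:
```python
from h import *
d=ctrl.get_image("wrist"); t=ctrl.get_image("top"); cv2.imwrite("pics/w2.png",np.vstack([d["color"][:,:,::-1][100:400],cv2.resize(t["color"][200:280,250:410,::-1],(640,320))[:300]]))
o=ctrl.get_obs(); print(o["qpos"],o["ee_pos"])
for c in big(mask(d,(100,120,30),(125,255,255)))[:2]: print(cv2.contourArea(c),cv2.approxPolyDP(c,2,True)[:,0].tolist())
for c in big(mask(t,(100,120,60),(125,255,255)),(300,150,400,290))[:2]: print(cv2.contourArea(c),cv2.approxPolyDP(c,2,True)[:,0].tolist())
```

```text
[ 0.25890935  0.20819944 -0.10998792  2.03759842  0.02916411  0.89618658
 -1.33664605] [ 0.46662615 -0.11924198  0.13196534]
9373.0 [[282, 23], [283, 40], [279, 66], [281, 139], [310, 139], [317, 148], [326, 147], [330, 139], [359, 139], [362, 80], [358, 47], [359, 23]]
835.5 [[358, 208], [337, 210], [341, 245], [348, 244], [353, 247], [356, 243], [364, 243]]
267.0 [[318, 162], [318, 170], [346, 171], [346, 161]]
```

View pics/w2.png

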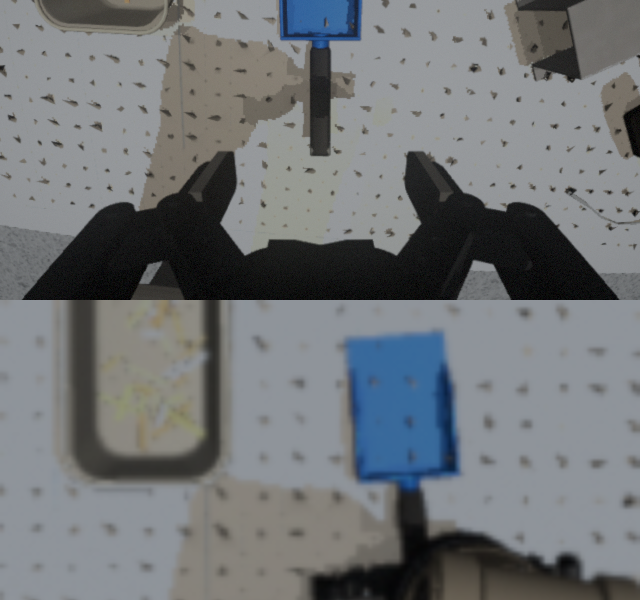

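Both views show the scoop flat and upright. The handle runs up the image at u=320, v 240–355 in the full wrist frame, and the tool is lined up with it.

Run:
```python
from h import *
d=ctrl.get_image("wrist")
mod=[(55,33,1),(55,-33,1),(-40,33,33),(-40,-33,33)]
uv=[(282,22.5),(359.5,22.5),(280.5,139.5),(360,139.5)]
th,t,r=rigid(mod,cast(d,uv,mod)); print(th,t,r)
o=ctrl.get_obs(); a=.25; R=o["tool_rot"]; u=np.array([np.cos(th),np.sin(th),0])
g=np.r_[t,0]+u*-.088+[0,0,.0295]; tcp=g+.019*(np.sin(a)*u-[0,0,np.cos(a)])
print("tcp",tcp,"delta tool now",(tcp-o["ee_pos"])@R,"yaw",th-np.arctan2(R[1,0],R[0,0]))
```

```text
0.09687006196904963 [ 0.55837661 -0.10983159] [[0.1, 0.5], [0.0, -0.3], [-0.0, 0.5], [-0.1, -0.6]]
tcp [ 0.47546781 -0.11788819  0.01109066] delta tool now [ 0.00816143 -0.00034489  0.12079131] yaw -0.004827547206025712
```

Call:
steer_hand(segments={"aperture":[1,1,1,1,1,1,0,0,0,0,0,0],"x":[0.008,0,0,-0.005,-0.005,0,0,0,0,0,0,0],"y":[0,0,0,0,0,0,0,0,0,0,0,0],"z":[0.06,0.02,0,0.02,0.0195,0,0,0,0,0,0,0],"drx":[0,0,0,0,0,0,0,0,0,0,0,0],"dry":[0,0.125,0.125,0,0,0,0,0,0,0,0,0],"drz":[0,0,0,0,0,0,0,0,0,0,0,0]})

```text
time: 9.88
ee_pos: [0.4748, -0.1185, 0.0114]
tool_rot: [[0.964, 0.101, 0.247], [0.098, -0.995, 0.025], [0.248, 0.0, -0.969]]
contact_force: [-1.7, 0.2, 5.4]
width: 0.196
gripper_force: 61.2
```

Call:
steer_hand(segments={"aperture":[0,0,0,0,0,0,0],"x":[0,0,0,0,0,0,0],"y":[0,0,0,0,0,0,0],"z":[0,0,0,-0.01,-0.05,-0.05,0],"drx":[0,0,0,0,0,0,0],"dry":[0,0,0,0,0,0,0],"drz":[0,0,0,0,0,0,0]})

```text
time: 10.75
ee_pos: [0.449, -0.1221, 0.1213]
tool_rot: [[0.962, 0.1, 0.253], [0.098, -0.995, 0.022], [0.254, 0.003, -0.967]]
contact_force: [0.7, 0.0, -1.2]
width: 0.202
gripper_force: 60.5
```

Run:
```python
from h import *
d=ctrl.get_image("wrist");o=ctrl.get_obs(); print(o["qpos"],o["ee_pos"])
cv2.imwrite("pics/w3.png",d["color"][:,:,::-1])
for c in big(mask(d,(100,120,30),(125,255,255)))[:2]: print(cv2.contourArea(c),cv2.approxPolyDP(c,2,True)[:,0].tolist())
```

```text
[ 0.41748824  0.08226958 -0.19434994  2.25652029 -0.11712531  0.56713381
 -1.15273866] [ 0.4477659  -0.12156905  0.11912842]
22249.5 [[264, 15], [263, 43], [251, 67], [251, 179], [305, 180], [307, 193], [314, 194], [334, 193], [335, 180], [390, 179], [391, 68], [378, 43], [378, 16]]
```

Add to h.py:
```python
from scipy.spatial.transform import Rotation as Ro
_Rg=np.array([[0.964,0.101,0.247],[0.098,-0.995,0.025],[0.248,0,-0.969]])
RS=_Rg.T@Ro.from_euler("z",.0969).as_matrix()      # scoop in tool
TS=_Rg.T@(np.array([.5584,-.1098,0])-[.4748,-.1185,.0114])
def scoop(o=None):
    o=o or ctrl.get_obs(); R=o["tool_rot"]; return R@RS,o["ee_pos"]+R@TS
def tool_for(Rs,p): # tool pose for a wanted scoop pose
    R=Rs@RS.T; return R,p-R@TS
```

Run:
```python
from h import *
np.set_printoptions(precision=4,suppress=True)
d=ctrl.get_image("wrist");o=ctrl.get_obs()
mod=np.array([(55,33,1),(55,-33,1),(-40,33,34),(-40,-33,34)])/1000
R,p=scoop(o); print(p,R,"\n",proj(d,mod@R.T+p))
for pit in(-.05,.05):
    R2=R@Ro.from_euler("y",pit).as_matrix(); h=np.array([-.088,0,.0295]); p2=p+R@h-R2@h
    print(pit,proj(d,mod@R2.T+p2)[:,1])
# target over tray: lip at tray x=-42, pitch lip down .12
th=.141;t=np.array([.5621,.2987])
def want(lx,z,pit,ly=0):  # lip-centre in tray mm
    Rs=Ro.from_euler("zyx",[th,pit,0]).as_matrix()
    lip=np.r_[t+Ro.from_euler("z",th).as_matrix()[:2,:2]@[lx,ly],z]
    return tool_for(Rs,lip-Rs@[.055,0,0])
for a in [(-.042,.10,.12),(-.042,.004,.12),(.038,.004,.1)]:
    Rt,pt=want(*a); print(a,pt,"d",(pt-o["ee_pos"])@o["tool_rot"],Ro.from_matrix(o["tool_rot"].T@Rt).as_rotvec())
```

```text
[ 0.5304 -0.1124  0.1061] [[ 0.9956 -0.0968  0.0008]
 [ 0.0969  0.9954  0.0004]
 [-0.0011 -0.0002  1.0002]] 
 [[262.197   10.3742]
 [376.5613  10.681 ]
 [247.6649 171.6358]
 [389.7468 171.9962]]
-0.05 [  0.4834   0.8021 171.9636 172.3303]
0.05 [ 20.0256  20.321  171.5752 171.9294]
(-0.042, 0.1, 0.12) [0.3852 0.2727 0.1278] d [-0.0182 -0.398  -0.0153] [ 0.0254 -0.1181 -0.0389]
(-0.042, 0.004, 0.12) [0.3852 0.2727 0.0318] d [-0.0419 -0.398   0.0777] [ 0.0254 -0.1181 -0.0389]
(0.038, 0.004, 0.1) [0.4639 0.2839 0.0291] d [ 0.0344 -0.4012  0.0999] [ 0.0231 -0.0983 -0.0395]
```

Run:
```python
from h import *
d=ctrl.get_image("top");s=ctrl.get_image("side")
a=cv2.resize(d["color"][184:260,158:220,::-1],None,fx=6.4,fy=6.4,interpolation=cv2.INTER_CUBIC)
b=cv2.resize(s["color"][258:346,205:317,::-1],None,fx=3.5,fy=3.5,interpolation=cv2.INTER_CUBIC)
c=np.zeros((600,800,3),np.uint8); c[:a.shape[0],:a.shape[1]]=a; c[:b.shape[0],400:400+b.shape[1]]=b
cv2.imwrite("pics/tray.png",c)
```

```text
(no output)
```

View pics/tray.png

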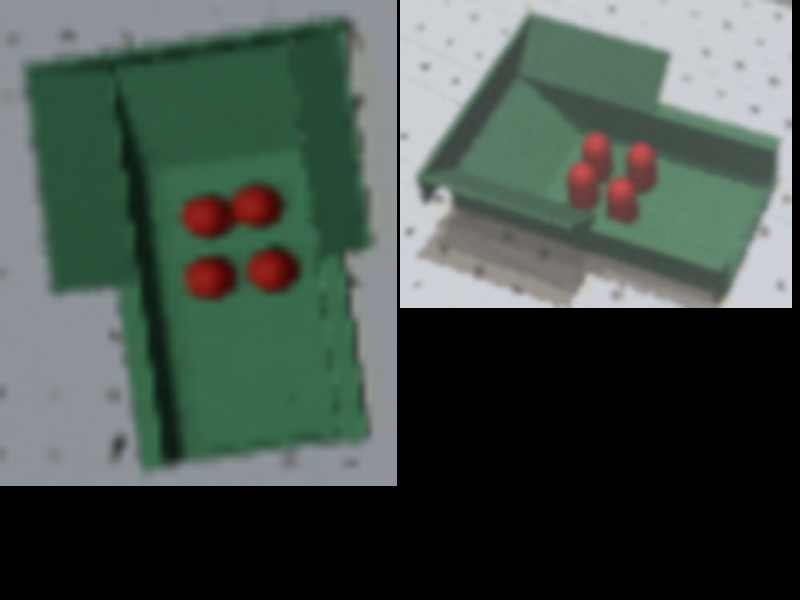

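The crop shows the tray corners clearly: rear wing tips at crop (25,65) and (347,18), front-left wall at (143,468), and the ramp's start at (157,163). I'll refit the tray with these points.

Run:
```python
from h import *
np.set_printoptions(precision=4,suppress=True)
d=ctrl.get_image("top");s=ctrl.get_image("side")
mod=[(85,66,60),(85,-66,60),(-9,66,60),(-9,-66,60),(-9,41,34),(-85,41,34),(-85,-41,0),(38,37,3),(-81,37,3)]
c=np.array([(25,65),(347,18),(53,293),(372,243),(122,286),(143,468),(368,437),(157,163),(183,460)])
uv=c/6.4-.4+[158,184]
th,t,r=rigid(mod,cast(d,uv,mod)); print(th,t,r)
c2=np.array([(420-400,180),(534-400,15),(667-400,53),(778-400,143),(723-400,300),(523-400,80)]); m2=[(85,66,60),(85,-66,60),(-9,-66,60),(-85,-41,34),(-85,41,0),(81,-37,33)]
m2=[(85,66,60),(85,-66,60),(-9,-66,60),(-85,-41,34),(-85,41,0)]
th2,t2,r2=rigid(m2,cast(s,c2[:5]/3.5-.35+[205,258],m2)); print("side",th2,t2,r2)
th,t=(th+th2)/2,(t+t2)/2
Rr=Ro.from_euler("z",th).as_matrix()[:2,:2]
for u in [(196.4,215.8),(189,217.2),(189.2,227),(199,225.9)]: print((plane(d,u,.028)[0,:2]-t)@Rr*1000)
```

```text
0.14626205866254927 [0.5623 0.2993] [[2.5, 0.9], [0.5, 0.2], [0.1, 1.8], [-3.5, -0.8], [1.1, -3.1], [-0.5, -3.4], [-0.8, 0.1], [-2.6, 3.5], [3.2, 0.8]]
side 0.1741319468497537 [0.5612 0.3017] [[2.2, 1.9], [4.6, -0.1], [-1.8, -2.2], [-2.1, 2.1], [-2.9, -1.7]]
[ 16.6727 -11.3776]
[15.7382  8.5568]
[-9.7184 11.3605]
[-10.404  -14.7577]
```

Add to h.py:
```python
TH=.155; TT=np.array([.562,.300])
def want(lx,z,pit,ly=0,th=TH):  # lip centre in tray m, lip height, pitch(lip down +)
    Rs=Ro.from_euler("zyx",[th,pit,0]).as_matrix()
    lip=np.r_[TT+Ro.from_euler("z",TH).as_matrix()[:2,:2]@[lx,ly],z]
    return tool_for(Rs,lip-Rs@[.055,0,0])
def go(Rt,pt,o=None):
    o=o or ctrl.get_obs(); np.set_printoptions(precision=4,suppress=True)
    print("shift",(pt-o["ee_pos"])@o["tool_rot"],"turn",Ro.from_matrix(o["tool_rot"].T@Rt).as_rotvec())
```

Run:
```python
from h import *
go(*want(-.045,.10,.1))
```

```text
shift [-0.0213 -0.3961 -0.0142] turn [ 0.0253 -0.0952 -0.0528]
```

Call:
steer_hand(segments={"aperture":[0,0,0,0,0,0,0,0,0],"x":[-0.003,-0.003,-0.003,-0.003,-0.003,-0.003,-0.003,0,0],"y":[-0.05,-0.058,-0.058,-0.058,-0.058,-0.058,-0.056,0,0],"z":[-0.002,-0.002,-0.002,-0.002,-0.002,-0.002,-0.002,0,0],"drx":[0,0,0,0,0,0,0,0.0253,0],"dry":[0,0,0,0,0,0,0,-0.0952,0],"drz":[0,0,0,0,0,0,0,-0.0528,0]})

```text
time: 12.18
ee_pos: [0.3844, 0.2707, 0.1251]
tool_rot: [[0.977, 0.155, 0.149], [0.151, -0.988, 0.038], [0.153, -0.015, -0.988]]
contact_force: [0.7, -1.0, -2.4]
width: 0.197
gripper_force: 60.4
```

Run:
```python
from h import *
o=ctrl.get_obs(); print(o["qpos"]); go(*want(-.045,.10,.1)); go(*want(-.045,.03,.1))
s=ctrl.get_image("side");t=ctrl.get_image("top")
R,p=scoop(o); m=np.array([(55,33,1),(55,-33,1),(-40,33,34),(-40,-33,34)])/1000
print(proj(s,m@R.T+p).round(1).tolist(),proj(t,m@R.T+p).round(1).tolist())
a=cv2.resize(t["color"][180:280,150:250,::-1],None,fx=4,fy=4,interpolation=cv2.INTER_CUBIC)
b=cv2.resize(s["color"][240:365,210:335,::-1],None,fx=3.2,fy=3.2,interpolation=cv2.INTER_CUBIC)
cv2.imwrite("pics/over.png",np.hstack([a,b]))
```

```text
[-0.1270303   0.15883054 -0.68009114  2.16094964  0.26698614  0.74082274
 -2.39768674]
shift [-0.0023 -0.0006 -0.0003] turn [ 0.0011 -0.0018 -0.0027]
shift [-0.013   0.0004  0.0688] turn [ 0.0011 -0.0018 -0.0027]
[[277.0, 299.6], [291.4, 274.0], [326.0, 299.1], [338.1, 271.6]] [[174.5, 241.8], [201.0, 238.4], [174.1, 281.4], [201.6, 278.0]]
```

View pics/over.png

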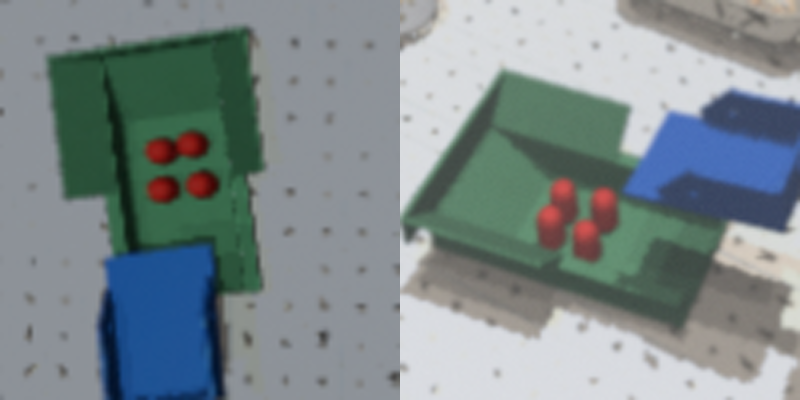

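The top crop shows the lip corners at px (176.8,245) and (203,241). The side crop shows them at (280.3,299.4) and (295,275.3), with the caps untouched. I'll triangulate the lip from these.

Add to h.py:
```python
def tri(d1,u1,d2,u2):
    r1,r2=ray(d1,u1)[0],ray(d2,u2)[0]; k=np.linalg.lstsq(np.c_[r1,-r2],d2["origin"]-d1["origin"],rcond=None)[0]
    a,b=d1["origin"]+r1*k[0],d2["origin"]+r2*k[1]; return (a+b)/2,np.linalg.norm(a-b)
```

Run:
```python
from h import *
s=ctrl.get_image("side");t=ctrl.get_image("top"); np.set_printoptions(precision=4,suppress=True)
R,p=scoop(); P=np.array([(55,33,1),(55,-33,1)])/1000@R.T+p
A=[tri(t,(176.75,245),s,(280.3,299.4)),tri(t,(203,241),s,(295,275.3))]
for a,b in zip(A,P): print(a,b,(a[0]-b)@R)
# tray corners by two views, for the same bias
for n,u,v,m in [("rear L",(25,65),(20,180),(85,66,60)),("rear R",(347,18),(134,15),(85,-66,60)),("front wing R",(372,243),(267,53),(-9,-66,60)),("frontwall L top",(143,468),None,0)]:
    if v: 
        q=tri(t,np.array(u)/6.4-.4+[158,184],s,np.array(v)/3.5-.35+[205,258]); print(n,q, TT+Ro.from_euler("z",TH).as_matrix()[:2,:2]@np.array(m[:2])/1000)
```

```text
(array([0.509 , 0.3204, 0.1008]), np.float64(0.0034970642622243883)) [0.5138 0.3234 0.1017] [-0.005  -0.0023 -0.0014]
(array([0.5191, 0.2559, 0.0965]), np.float64(0.0008704945034008775)) [0.5238 0.2582 0.1009] [-0.0045 -0.0016 -0.0049]
rear L (array([0.6343, 0.3774, 0.0555]), np.float64(0.000494355720976632)) [0.6358 0.3783]
rear R (array([0.6558, 0.2474, 0.054 ]), np.float64(0.00027941058012057084)) [0.6562 0.2479]
front wing R (array([0.567 , 0.2345, 0.0565]), np.float64(0.001083784632806418)) [0.5633 0.2334]
```

Add to h.py:
```python
TS=TS+RS@[-.0045,-.002,0]; TH=.16
```

Run:
```python
from h import *
go(*want(-.04,.10,.15,th=.16)); go(*want(-.04,.03,.15,th=.16)); go(*want(-.04,.006,.15,th=.16))
```

```text
shift [ 0.011  -0.003  -0.0044] turn [ 0.0125 -0.0518 -0.0045]
shift [ 0.0002 -0.0021  0.0647] turn [ 0.0125 -0.0518 -0.0045]
shift [-0.0035 -0.0018  0.0884] turn [ 0.0125 -0.0518 -0.0045]
```

Call:
steer_hand(segments={"aperture":[0,0,0,0],"x":[0.01,-0.004,-0.004,0],"y":[-0.003,0,0,0],"z":[0,0.035,0.035,0],"drx":[0.0125,0,0,0],"dry":[-0.0518,0,0,0],"drz":[-0.0045,0,0,0]})

```text
time: 12.88
ee_pos: [0.3896, 0.2744, 0.0549]
tool_rot: [[0.982, 0.163, 0.093], [0.16, -0.986, 0.038], [0.098, -0.023, -0.995]]
contact_force: [-0.3, -0.6, -1.3]
width: 0.196
gripper_force: 60.3
```

Run:
```python
from h import *
go(*want(-.04,.03,.15,th=.16)); go(*want(-.04,.006,.15,th=.16))
o=ctrl.get_obs(); print(o["qpos"])
s=ctrl.get_image("side");t=ctrl.get_image("top")
a=cv2.resize(t["color"][180:280,150:250,::-1],None,fx=4,fy=4,interpolation=cv2.INTER_CUBIC)
b=cv2.resize(s["color"][240:365,210:335,::-1],None,fx=3.2,fy=3.2,interpolation=cv2.INTER_CUBIC)
cv2.imwrite("pics/over2.png",np.hstack([a,b]))
```

```text
shift [ 0.0035  0.0011 -0.006 ] turn [0.0015 0.0047 0.0016]
shift [0.0011 0.0017 0.0178] turn [0.0015 0.0047 0.0016]
[-0.1781  0.3193 -0.6269  2.1726  0.3752  0.6463 -2.4738]
```

View pics/over2.png

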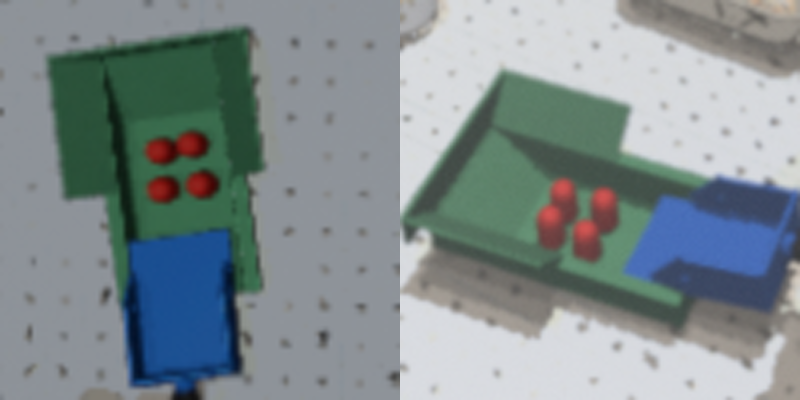

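The lip corners are now at top px (182.5,240.5) and (208,237.3), between the side walls and in front of the caps. I'll check the lateral centring.

Run:
```python
from h import *
t=ctrl.get_image("top");s=ctrl.get_image("side"); np.set_printoptions(precision=4,suppress=True)
Rr=Ro.from_euler("z",TH).as_matrix()[:2,:2]
f=lambda uv,z:((plane(t,uv,z)[:,:2]-TT)@Rr*1000).round(1).tolist()
R,p=scoop(); print("lip z",(p+R@[.055,0,0])[2], "lip", f([(182.5,240.5),(208,237.25)],.024))
c=lambda a:np.array(a)/6.4-.4+[158,184]
print("L inner top",f(c([(165,465),(135,270)]),.034),"L floor",f(c([(183,460),(150,175)]),.003))
print("R inner top",f(c([(323,270),(335,430)]),.034))
print("R outer bottom",f(c([(368,437),(352,300)]),.0))
print(tri(t,(182.5,240.5),s,(280.3,325)),tri(t,(208,237.25),s,(291.3,301.6)),p+R@[.055,.033,0],p+R@[.055,-.033,0])
```

```text
lip z 0.02752427073738383 lip [[-42.5, 35.4], [-43.2, -32.9]]
L inner top [[-83.2, 35.5], [-3.1, 37.4]] L floor [[-83.6, 37.1], [36.1, 35.4]]
R inner top [[-13.7, -39.4], [-78.4, -35.7]]
R outer bottom [[-84.6, -40.9], [-27.2, -41.8]]
(array([0.5132, 0.3262, 0.0277]), np.float64(0.0032590565620032857)) (array([0.5253, 0.2622, 0.0193]), np.float64(0.002052011405610834)) [0.5175 0.3292 0.0284] [0.5279 0.264  0.0267]
```

Call:
steer_hand(segments={"aperture":[0,0],"x":[0.001,0],"y":[0.0015,0],"z":[0.018,0],"drx":[0,0],"dry":[0,0],"drz":[0,0]})

```text
time: 13.32
ee_pos: [0.3953, 0.276, 0.0397]
tool_rot: [[0.982, 0.163, 0.098], [0.16, -0.986, 0.042], [0.104, -0.026, -0.994]]
contact_force: [-1.1, -0.4, -1.3]
width: 0.198
gripper_force: 60.3
```

Call:
steer_hand(segments={"aperture":[0,0],"x":[0,0],"y":[0,0],"z":[0.003,0],"drx":[0,0],"dry":[0,0],"drz":[0,0]})

```text
time: 13.58
ee_pos: [0.3956, 0.2766, 0.0369]
tool_rot: [[0.982, 0.164, 0.099], [0.16, -0.986, 0.043], [0.104, -0.026, -0.994]]
contact_force: [-0.3, -0.1, -1.4]
width: 0.199
gripper_force: 60.4
```

Call:
steer_hand(segments={"aperture":[0,0],"x":[0,0],"y":[0,0],"z":[0.003,0],"drx":[0,0],"dry":[0,0],"drz":[0,0]})

```text
time: 13.82
ee_pos: [0.3961, 0.2767, 0.0337]
tool_rot: [[0.982, 0.164, 0.099], [0.16, -0.986, 0.043], [0.105, -0.026, -0.994]]
contact_force: [0.4, -0.7, 0.8]
width: 0.196
gripper_force: 60.7
```

Run:
```python
from h import *
R,p=scoop(); print("lip z",(p+R@[.055,0,0]),R[:,0]); go(*want(-.035,.005,.15,th=.16));go(*want(.035,.004,.1,th=.16));print(ctrl.get_obs()["qpos"])
```

```text
lip z [0.52597651 0.29712204 0.00276703] [ 0.97629815  0.16177619 -0.14561353]
shift [ 0.0013  0.0025 -0.0025] turn [-0.0021 -0.0021  0.0019]
shift [0.0688 0.0028 0.0122] turn [-0.0101  0.0473 -0.0002]
[-0.206   0.3638 -0.5957  2.1773  0.4315  0.5989 -2.519 ]
```

Call:
steer_hand(segments={"aperture":[0,0,0,0,0,0,0],"x":[0.0115,0.0115,0.0115,0.0115,0.0115,0.0115,0],"y":[0.0003,0.0005,0.0005,0.0005,0.0005,0.0005,0],"z":[0.001,0.002,0.002,0.002,0.002,0.002,0],"drx":[0,0,0,0,0,0,0],"dry":[0,0.008,0.008,0.01,0.01,0.01,0],"drz":[0,0,0,0,0,0,0]})

```text
time: 14.7
ee_pos: [0.4654, 0.2848, 0.03]
tool_rot: [[0.976, 0.163, 0.142], [0.157, -0.986, 0.049], [0.149, -0.026, -0.989]]
contact_force: [-0.2, 0.4, -1.7]
width: 0.201
gripper_force: 60.4
```

Run:
```python
from h import *
R,p=scoop(); print("lip z",(p+R@[.055,0,0]),R[:,0]); go(*want(.035,.004,.1,th=.16));print(ctrl.get_obs()["qpos"])
s=ctrl.get_image("side");t=ctrl.get_image("top")
a=cv2.resize(t["color"][180:280,150:250,::-1],None,fx=4,fy=4,interpolation=cv2.INTER_CUBIC)
b=cv2.resize(s["color"][240:365,210:335,::-1],None,fx=3.2,fy=3.2,interpolation=cv2.INTER_CUBIC)
cv2.imwrite("pics/push.png",np.hstack([a,b]))
```

```text
lip z [0.59655599 0.30503445 0.00500197] [ 0.98212042  0.16016066 -0.10159214]
shift [-0.0002 -0.0007  0.0014] turn [-0.0093  0.0029 -0.0016]
[-0.2043  0.4373 -0.5433  2.0727  0.4978  0.6007 -2.4999]
```

View pics/push.png

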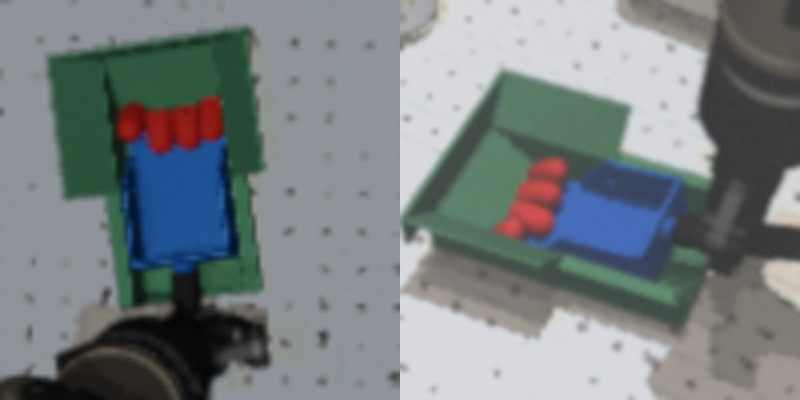

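The caps have toppled into a row across the lip at the ramp's foot. I'll follow the ramp upward while tilting the lip up.

Call:
steer_hand(segments={"aperture":[0,0,0,0,0],"x":[0.006,0.009,0.009,0.009,0],"y":[0,0,0,0,0],"z":[0.0028,0.0015,0.002,0.0025,0],"drx":[0,0,0,0,0],"dry":[0,0.05,0.05,0.05,0],"drz":[0,0,0,0,0]})

```text
time: 15.42
ee_pos: [0.4978, 0.2912, 0.0283]
tool_rot: [[0.944, 0.165, 0.287], [0.151, -0.986, 0.073], [0.295, -0.025, -0.955]]
contact_force: [-4.0, -0.6, 3.9]
width: 0.199
gripper_force: 61.0
```

Run:
```python
from h import *
R,p=scoop(); l=p+R@[.055,0,0];Rr=Ro.from_euler("z",TH).as_matrix()[:2,:2]
print("lip tray",(l[:2]-TT)@Rr,l[2],R[2,0]); print(ctrl.get_obs()["qpos"])
s=ctrl.get_image("side");t=ctrl.get_image("top")
a=cv2.resize(t["color"][180:280,150:250,::-1],None,fx=4,fy=4,interpolation=cv2.INTER_CUBIC)
b=cv2.resize(s["color"][240:365,210:335,::-1],None,fx=3.2,fy=3.2,interpolation=cv2.INTER_CUBIC)
cv2.imwrite("pics/push2.png",np.hstack([a,b]))
for d in (t,s):
  m=mask(d,(0,150,70),(8,255,255))|mask(d,(172,150,70),(180,255,255))
  for c in big(m,(150,170,330,365))[:5]: print(cv2.contourArea(c),c[:,0].mean(0).round(1), cv2.boundingRect(c))
```

```text
lip tray [0.07018209 0.00055307] 0.023407480829191262 0.048622134437724014
[-0.33166918  0.41965703 -0.40744309  2.11482746  0.70181632  0.45490793
 -2.7018963 ]
223.0 [189.4 198.8] (175, 192, 28, 14)
18.5 [323.7 174.9] (318, 173, 12, 5)
30.0 [231.1 302. ] (226, 299, 11, 6)
27.5 [240.2 289. ] (236, 286, 10, 7)
25.0 [235.6 295. ] (231, 293, 10, 6)
19.5 [243.4 282.5] (240, 280, 8, 6)
```

Add to h.py:
```python
def caps(names=("top","side"),zoff=.012,box=(150,170,350,365)):
    R,p=scoop()
    for n in names:
        d=ctrl.get_image(n)
        m=mask(d,(0,140,60),(8,255,255))|mask(d,(172,140,60),(180,255,255))
        n0=R[:,2]; q=p+n0*zoff
        for c in big(m,box)[:6]:
            if cv2.contourArea(c)<8: continue
            # blob pixels onto the plane zoff above the scoop floor, in scoop frame
            z=np.zeros_like(m); cv2.drawContours(z,[c],-1,255,-1); ys,xs=np.nonzero(z&m)
            r=ray(d,np.c_[xs,ys]); k=((q-d["origin"])@n0)/(r@n0); P=(d["origin"]+r*k[:,None]-p)@R*1000
            print(n,len(xs),"scoop x",np.percentile(P[:,0],[2,50,98]).round(),"y",np.percentile(P[:,1],[2,50,98]).round())
```

Run:
```python
from h import *
caps()
```

```text
top 258 scoop x [35. 48. 60.] y [-33.   0.  34.]
top 133 scoop x [46. 57. 67.] y [-411. -382. -343.]
side 286 scoop x [38. 50. 63.] y [-36.  -0.  30.]
```

Call:
steer_hand(segments={"aperture":[0,0,0,0],"x":[0.006,0.0034,0.0034,0],"y":[0,0,0,0],"z":[0.002,-0.009,-0.009,0],"drx":[0,0,0,0],"dry":[0.05,0.05,0.05,0],"drz":[0,0,0,0]})

```text
time: 16.12
ee_pos: [0.5036, 0.2927, 0.0471]
tool_rot: [[0.89, 0.167, 0.425], [0.14, -0.986, 0.094], [0.434, -0.024, -0.9]]
contact_force: [0.0, 0.2, -2.0]
width: 0.2
gripper_force: 60.3
```

Run:
```python
from h import *
R,p=scoop(); l=p+R@[.055,0,0];Rr=Ro.from_euler("z",TH).as_matrix()[:2,:2]
print("lip tray",(l[:2]-TT)@Rr,l[2],R[2,0]); print(ctrl.get_obs()["qpos"]); caps()
```

```text
lip tray [0.07540829 0.00081255] 0.06240087293557433 0.19707088481414664
[-0.70876781  0.34736636 -0.01603591  2.20566386  0.86729394  0.28665576
 -2.93329393]
top 276 scoop x [32. 46. 60.] y [-36.  -3.  33.]
top 132 scoop x [39. 49. 59.] y [-408. -380. -342.]
side 186 scoop x [33. 46. 59.] y [-34. -10.  11.]
side 72 scoop x [35. 45. 55.] y [16. 24. 32.]
```

Call:
steer_hand(segments={"aperture":[0,0,0,0],"x":[0.0065,0.0065,0.0065,0],"y":[-0.0003,-0.0003,-0.0003,0],"z":[-0.0135,-0.0135,-0.0135,0],"drx":[0,0,0,0],"dry":[0,0,0,0],"drz":[0,0,0,0]})

```text
time: 16.73
ee_pos: [0.5062, 0.2905, 0.0928]
tool_rot: [[0.891, 0.161, 0.425], [0.133, -0.987, 0.095], [0.435, -0.028, -0.9]]
contact_force: [0.7, -0.1, -1.4]
width: 0.195
gripper_force: 60.4
```

Run:
```python
from h import *
R,p=scoop(); l=p+R@[.055,0,0];Rr=Ro.from_euler("z",TH).as_matrix()[:2,:2]
print("lip tray",(l[:2]-TT)@Rr,l[2],R[2,0]); print(ctrl.get_obs()["qpos"]); caps()
```

```text
lip tray [ 0.07759192 -0.0027104 ] 0.10818643428992282 0.19754697646069677
[-0.59408492  0.26441712 -0.13688109  2.17510778  0.70247762  0.38631209
 -2.74940217]
top 288 scoop x [27. 42. 59.] y [-37.  -4.  32.]
top 131 scoop x [36. 45. 55.] y [-400. -374. -337.]
side 271 scoop x [28. 42. 58.] y [-33.  -2.  29.]
```

Call:
steer_hand(segments={"aperture":[0,0,0,0,0],"x":[0.008,0.008,0.008,0,0],"y":[-0.0003,-0.0003,-0.0003,0,0],"z":[-0.017,-0.017,-0.017,0,0],"drx":[0,0,0,0,0],"dry":[0,0.03,0.05,0.05,0],"drz":[0,0,0,0,0]})

```text
time: 17.45
ee_pos: [0.5019, 0.2904, 0.1476]
tool_rot: [[0.829, 0.165, 0.535], [0.125, -0.986, 0.111], [0.546, -0.025, -0.837]]
contact_force: [-0.1, 0.1, -2.2]
width: 0.197
gripper_force: 60.4
```

Run:
```python
from h import *
R,p=scoop(); l=p+R@[.055,0,0];Rr=Ro.from_euler("z",TH).as_matrix()[:2,:2]
print("lip tray",(l[:2]-TT)@Rr,l[2],R[2,0]); print(ctrl.get_obs()["qpos"]); caps()
```

```text
lip tray [ 0.07031479 -0.00194094] 0.17992958218476704 0.3209061278916993
[-0.75764462  0.14518777 -0.0145976   2.22917623  0.87018809  0.39697422
 -2.93621615]
top 234 scoop x [-8.  8. 26.] y [-22.   3.  29.]
top 132 scoop x [36. 46. 55.] y [-395. -370. -336.]
top 84 scoop x [36. 49. 62.] y [-41. -32. -24.]
side 175 scoop x [-22. -10.   1.] y [-25.  -9.   6.]
side 59 scoop x [41. 52. 62.] y [-38. -32. -26.]
```

Call:
steer_hand(segments={"aperture":[0,0,0,0],"x":[0,0,0,0],"y":[0,0,0,0],"z":[0,0,0,0],"drx":[0.05,0.05,0.05,0],"dry":[-0.002,-0.002,-0.002,0],"drz":[-0.08,-0.08,-0.08,0]})

```text
time: 18.05
ee_pos: [0.5052, 0.2872, 0.148]
tool_rot: [[0.764, 0.424, 0.487], [0.344, -0.906, 0.248], [0.546, -0.022, -0.837]]
contact_force: [-0.4, 0.1, -2.0]
width: 0.201
gripper_force: 60.4
```

Run:
```python
from h import *
R,p=scoop(); l=p+R@[.055,0,0];Rr=Ro.from_euler("z",TH).as_matrix()[:2,:2]
print("lip tray",(l[:2]-TT)@Rr,l[2],R[2,0],R[2,1]); print(ctrl.get_obs()["qpos"]); caps()
```

```text
lip tray [0.0687114  0.02971071] 0.18043358666856457 0.32130635641929134 0.023328124805391478
[-0.45711802  0.12811729 -0.20113309  2.24925965  0.56669034  0.22965856
 -2.30746013]
top 231 scoop x [-35. -22. -10.] y [-22.   2.  28.]
top 131 scoop x [-79. -63. -46.] y [-412. -387. -354.]
top 22 scoop x [-26. -20. -15.] y [-46. -40. -36.]
side 200 scoop x [-33. -20. -11.] y [-26.  -8.  12.]
```

Call:
steer_hand(segments={"aperture":[0,0,0],"x":[0,0.008,0],"y":[0,0,0],"z":[0,-0.017,0],"drx":[0,0,0],"dry":[-0.1,0,0],"drz":[0,0,0]})

```text
time: 18.52
ee_pos: [0.5039, 0.2914, 0.1687]
tool_rot: [[0.803, 0.433, 0.411], [0.375, -0.901, 0.217], [0.464, -0.021, -0.886]]
contact_force: [-0.3, 0.6, -2.1]
width: 0.198
gripper_force: 60.5
```

Run:
```python
from h import *
print(ctrl.get_obs()["qpos"]); caps()
t=ctrl.get_image("top");s=ctrl.get_image("side");Rr=Ro.from_euler("z",TH).as_matrix()[:2,:2]
for d in(t,s):
  m=mask(d,(0,140,60),(8,255,255))|mask(d,(172,140,60),(180,255,255))
  for c in big(m,(130,150,350,390))[:6]:
    if cv2.contourArea(c)>8: print(cv2.contourArea(c),cv2.boundingRect(c),((plane(d,c[:,0].mean(0),.012)[0,:2]-TT)@Rr*1000).round())
a=cv2.resize(t["color"][160:280,140:260,::-1],None,fx=3.3,fy=3.3,interpolation=cv2.INTER_CUBIC)
b=cv2.resize(s["color"][200:365,180:345,::-1],None,fx=2.4,fy=2.4,interpolation=cv2.INTER_CUBIC)
cv2.imwrite("pics/lift.png",np.hstack([a[:396],b[:396]]))
```

```text
[-0.33145843  0.12308981 -0.32787007  2.15222193  0.28942318  0.40905313
 -2.01478216]
top 252 scoop x [-36. -22. -10.] y [-22.   3.  29.]
top 130 scoop x [-85. -69. -52.] y [-414. -390. -358.]
top 63 scoop x [-49. -43. -36.] y [-57. -46. -34.]
side 194 scoop x [-34. -23. -12.] y [-25.  -7.  10.]
211.0 (156, 219, 25, 19) [-5. 73.]
118.0 (318, 173, 28, 6) [  74. -377.]
42.0 (186, 221, 10, 8) [-3. 13.]
165.0 (254, 245, 15, 17) [  82. -139.]
```

Three caps are at the back of the pan. The fourth is back in the tray at about tray (-3,13) mm. Now I'll carry the scoop to the dish.

Add to h.py:
```python
DT=np.array([.5856,.057])
def wantw(x,y,z,pit,th=0.):
    Rs=Ro.from_euler("zyx",[th,pit,0]).as_matrix(); return tool_for(Rs,np.array([x,y,z])-Rs@[.055,0,0])
```

Run:
```python
from h import *
R,p=scoop(); print(p+R@[.055,0,0],Ro.from_matrix(R).as_euler("zyx"))
go(*wantw(.62,.057,.2,-.15)); print(wantw(.62,.057,.2,-.15)[1])
```

```text
[0.62354703 0.34527096 0.18486292] [ 0.45283524 -0.19539052  0.11686728]
shift [-0.0889  0.2005 -0.0789] turn [-0.2065 -0.071   0.3932]
[0.4852 0.0584 0.1912]
```

Call:
steer_hand(segments={"aperture":[0,0,0,0,0,0,0,0,0,0,0,0],"x":[-0.008,-0.014,-0.016,-0.016,-0.016,-0.012,-0.007,0,0,0,0,0],"y":[0.017,0.031,0.036,0.036,0.036,0.029,0.016,0,0,0,0,0],"z":[-0.007,-0.013,-0.014,-0.014,-0.014,-0.011,-0.006,0,0,0,0,0],"drx":[0,0,0,0,0,0,0,-0.052,-0.052,-0.052,-0.052,0],"dry":[0,0,0,0,0,0,0,-0.018,-0.018,-0.018,-0.018,0],"drz":[0,0,0,0,0,0,0,0.098,0.098,0.098,0.098,0]})

```text
time: 20.23
ee_pos: [0.486, 0.0591, 0.1916]
tool_rot: [[0.92, 0.009, 0.391], [0.009, -1.0, 0.002], [0.391, 0.002, -0.921]]
contact_force: [0.4, 0.3, -2.2]
width: 0.198
gripper_force: 60.4
```

Run:
```python
from h import *
R,p=scoop(); print(p+R@[.055,0,0],Ro.from_matrix(R).as_euler("zyx"),ctrl.get_obs()["qpos"]);caps(box=(200,100,400,365))
for a in [(.59,.057,.12,.1),(.575,.057,.07,.8)]: print(wantw(*a)[1]);go(*wantw(*a))
```

```text
[0.62082004 0.05826704 0.20053974] [ 0.00428647 -0.15069046 -0.00047171] [ 0.08080408 -0.05595647 -0.34924052  2.24181125  0.15673421  0.56975782
 -1.9493217 ]
top 256 scoop x [-35. -23. -10.] y [-23.   2.  28.]
top 133 scoop x [104. 111. 116.] y [-138. -114.  -82.]
side 70 scoop x [-26. -18. -10.] y [-29. -13.   2.]
side 52 scoop x [-99. -93. -89.] y [345. 352. 359.]
[0.4572184  0.05842057 0.14480627]
shift [-0.0443 -0.001   0.0318] turn [ 0.0015 -0.2499  0.0023]
[0.4894 0.0584 0.1745]
shift [-0.0031 -0.0007  0.017 ] turn [ 0.0052 -0.9499  0.0029]
```

Run:
```python
from h import *
o=ctrl.get_obs()
for a in [(.588,.057,.075,.1),(.583,.057,.066,.5),(.575,.057,.062,.9)]:
    Rt,pt=wantw(*a); print(pt); go(Rt,pt,o); o={"ee_pos":pt,"tool_rot":Rt}
```

```text
[0.4552184  0.05842057 0.09980627]
shift [-0.0637 -0.001   0.0725] turn [ 0.0015 -0.2499  0.0023]
[0.4704 0.0584 0.1406]
shift [ 0.0211  0.     -0.038 ] turn [ 0.0017 -0.4     0.0004]
[0.5003 0.0584 0.1745]
shift [ 0.0206  0.     -0.0403] turn [ 0.0017 -0.4     0.0004]
```

Call:
steer_hand(segments={"aperture":[0,0,0,0,0,0],"x":[-0.02,-0.022,-0.022,0,0,0],"y":[0,0,0,0,0,0],"z":[0.024,0.024,0.0245,0,0,0],"drx":[0,0,0,0,0,0],"dry":[0,0,-0.08,-0.085,-0.085,0],"drz":[0,0,0,0,0,0]})

```text
time: 21.08
ee_pos: [0.4574, 0.0573, 0.1005]
tool_rot: [[0.988, 0.003, 0.153], [0.003, -1.0, 0.0], [0.153, 0.0, -0.988]]
contact_force: [-0.2, 0.8, -2.1]
width: 0.2
gripper_force: 60.4
```

Run:
```python
from h import *
R,p=scoop(); print(p+R@[.055,0,0],Ro.from_matrix(R).as_euler("zyx"),ctrl.get_obs()["qpos"]);caps(box=(200,100,400,365))
go(*wantw(.583,.057,.066,.5))
```

```text
[0.59027525 0.05573102 0.07614009] [-0.0010299   0.09678354 -0.00053037] [ 0.10811469  0.15258683 -0.37947885  2.215641    0.16093259  0.64114337
 -1.95285351]
top 199 scoop x [-28. -16.  -6.] y [-23.   3.  28.]
top 132 scoop x [146. 153. 159.] y [-146. -119.  -81.]
side 63 scoop x [-22. -14.  -5.] y [-26. -10.   4.]
side 54 scoop x [-30. -23. -16.] y [291. 300. 307.]
shift [ 0.0213 -0.0012 -0.0379] turn [ 0.0038 -0.4012  0.0001]
```

Call:
steer_hand(segments={"aperture":[0,0,0,0,0,0,0],"x":[0.006,0.005,0.003,0.005,0.004,0.003,0],"y":[0,0,0,0,0,0,0],"z":[-0.0125,-0.0135,-0.014,-0.014,-0.014,-0.014,0],"drx":[0,0,0,0,0,0,0],"dry":[-0.134,-0.134,-0.134,-0.134,-0.134,-0.134,0],"drz":[0,0,0,0,0,0,0]})

```text
time: 22.05
ee_pos: [0.4967, 0.0576, 0.1727]
tool_rot: [[0.795, 0.004, -0.607], [0.002, -1.0, -0.004], [-0.607, 0.002, -0.795]]
contact_force: [-1.2, -0.1, -1.6]
width: 0.198
gripper_force: 60.4
```

Run:
```python
from h import *
R,p=scoop(); print(p+R@[.055,0,0],Ro.from_matrix(R).as_euler("zyx"),ctrl.get_obs()["qpos"]);caps(box=(200,100,400,365))
go(*wantw(.575,.057,.062,.95))
```

```text
[0.57112691 0.05569256 0.05997765] [ 0.00146505  0.90299967 -0.006226  ] [ 0.08852837  0.61795074 -0.34620439  1.50866513  0.04319037  1.68256658
 -1.84005161]
top 130 scoop x [241. 257. 269.] y [-158. -126.  -83.]
side 53 scoop x [-171. -150. -131.] y [361. 375. 387.]
side 25 scoop x [220. 268. 370.] y [-211. -123.  -79.]
shift [ 0.0066 -0.0004 -0.0094] turn [ 0.0056 -0.0479 -0.0014]
```

Call:
steer_hand(segments={"aperture":[0,0,0,0,0],"x":[0,-0.01,-0.02,-0.025,0],"y":[0,0,0,0,0],"z":[0,-0.04,-0.045,-0.02,0],"drx":[0,0,0,0,0],"dry":[0,0,0,0,0],"drz":[0,0,0,0,0]})

```text
time: 22.78
ee_pos: [0.516, 0.0587, 0.2951]
tool_rot: [[0.799, 0.005, -0.601], [0.003, -1.0, -0.004], [-0.601, 0.001, -0.799]]
contact_force: [0.3, 1.0, -1.7]
width: 0.198
gripper_force: 60.6
```

Run:
```python
from h import *
R,p=scoop(); print(p+R@[.055,0,0],Ro.from_matrix(R).as_euler("zyx"))
t=ctrl.get_image("top");s=ctrl.get_image("side")
for d in(t,s):
  m=mask(d,(0,140,60),(8,255,255))|mask(d,(172,140,60),(180,255,255))
  for c in big(m,(130,100,400,365))[:8]:
    if cv2.contourArea(c)>4: print(cv2.contourArea(c),cv2.boundingRect(c),(plane(d,c[:,0].mean(0),.015)[0,:2]-DT).round(3))
```

```text
[0.59120158 0.05691982 0.18288518] [ 0.00347954  0.8956683  -0.0071304 ]
119.0 (318, 173, 28, 6) [ 0.109 -0.118]
49.5 (186, 223, 11, 8) [-0.034  0.252]
41.0 (265, 309, 7, 10) [-0.033  0.253]
5.0 (302, 232, 7, 2) [0.024 0.007]
```

Call:
steer_hand(segments={"aperture":[0,0,0,0,0,0,0,0,0],"x":[0,0,0,0,0,0,0,0,0],"y":[0.055,0.06,0.055,0,0,0,0,0,0],"z":[0,0,0,0,0,0,0,0,0],"drx":[0,0,0,0,0,0,0,0,0],"dry":[0,0,0,0.18,0.18,0.18,0.18,0.176,0],"drz":[0,0,0,0,0,0,0,0,0]})

```text
time: 24.0
ee_pos: [0.5106, -0.1123, 0.2886]
tool_rot: [[0.972, 0.002, 0.233], [0.002, -1.0, -0.001], [0.233, 0.002, -0.972]]
contact_force: [0.4, -0.0, -2.4]
width: 0.2
gripper_force: 60.4
```

Run:
```python
from h import *
R,p=scoop(); print(p+R@[.055,0,0],Ro.from_matrix(R).as_euler("zyx"))
t=ctrl.get_image("top");s=ctrl.get_image("side")
for d in(t,s):
  m=mask(d,(0,140,60),(8,255,255))|mask(d,(172,140,60),(180,255,255))
  for c in big(m,(130,100,400,365))[:8]:
    if cv2.contourArea(c)>4: print(cv2.contourArea(c),cv2.boundingRect(c),(plane(d,c[:,0].mean(0),.015)[0,:2]-DT).round(3))
go(*wantw(.605,-.105,.03,0));go(*wantw(.605,-.105,.002,0))
```

```text
[ 0.64497561 -0.11410542  0.27517334] [-0.00258124  0.0152918  -0.00171753]
118.0 (318, 173, 28, 6) [ 0.109 -0.118]
71.0 (282, 190, 13, 11) [ 0.052 -0.004]
50.5 (186, 223, 11, 8) [-0.034  0.252]
39.0 (278, 202, 9, 9) [0.024 0.01 ]
38.5 (265, 310, 7, 9) [-0.033  0.252]
15.0 (295, 220, 6, 7) [ 0.059 -0.014]
shift [-0.1036 -0.0087  0.2319] turn [0.0012 0.0099 0.0001]
shift [-0.1103 -0.0088  0.2591] turn [0.0012 0.0099 0.0001]
```

Call:
steer_hand(segments={"aperture":[0,0,0,0,0,0],"x":[-0.021,-0.021,-0.021,-0.021,-0.018,0],"y":[-0.0018,-0.0018,-0.0018,-0.0018,-0.0018,0],"z":[0.047,0.047,0.047,0.047,0.042,0],"drx":[0,0,0,0,0,0],"dry":[0.01,0,0,0,0,0],"drz":[0,0,0,0,0,0]})

```text
time: 24.85
ee_pos: [0.4727, -0.102, 0.0403]
tool_rot: [[0.97, 0.006, 0.241], [0.006, -1.0, 0.003], [0.241, -0.002, -0.97]]
contact_force: [0.6, 0.3, -1.8]
width: 0.203
gripper_force: 60.3
```

Run:
```python
from h import *
R,p=scoop(); print(p,p+R@[.055,0,0],Ro.from_matrix(R).as_euler("zyx"))
go(*wantw(.605,-.105,.0,0))
s=ctrl.get_image("side"); print(p)
```

```text
[ 0.5521901  -0.10322788  0.02832167] [ 0.60720333 -0.10312345  0.02794053] [0.00182453 0.00680024 0.00163539]
shift [-0.0092  0.0016  0.0274] turn [-0.0021  0.0068  0.0014]
[ 0.5522 -0.1032  0.0283]
```

Down in small steps, watching the force.

Call:
steer_hand(segments={"aperture":[0,0,0],"x":[-0.003,-0.003,0],"y":[0,0,0],"z":[0.011,0.011,0],"drx":[-0.002,0,0],"dry":[0.007,0,0],"drz":[0,0,0]})

```text
time: 25.28
ee_pos: [0.4759, -0.1035, 0.0217]
tool_rot: [[0.966, 0.004, 0.258], [0.005, -1.0, -0.002], [0.258, 0.004, -0.966]]
contact_force: [-0.4, 0.2, -1.7]
width: 0.199
gripper_force: 60.4
```

Call:
steer_hand(segments={"aperture":[0,0],"x":[-0.0005,0],"y":[0,0],"z":[0.002,0],"drx":[0,0],"dry":[0,0],"drz":[0,0]})

```text
time: 25.52
ee_pos: [0.4753, -0.1035, 0.0196]
tool_rot: [[0.966, 0.004, 0.259], [0.005, -1.0, -0.002], [0.259, 0.004, -0.966]]
contact_force: [0.0, -0.1, -1.6]
width: 0.199
gripper_force: 60.4
```

Call:
steer_hand(segments={"aperture":[0,0],"x":[-0.0005,0],"y":[0,0],"z":[0.002,0],"drx":[0,0],"dry":[0,0],"drz":[0,0]})

```text
time: 25.78
ee_pos: [0.4748, -0.1035, 0.0171]
tool_rot: [[0.966, 0.004, 0.258], [0.005, -1.0, -0.002], [0.258, 0.003, -0.966]]
contact_force: [0.5, -0.2, -1.8]
width: 0.196
gripper_force: 60.4
```

Call:
steer_hand(segments={"aperture":[0,0],"x":[-0.0008,0],"y":[0,0],"z":[0.003,0],"drx":[0,0],"dry":[0,0],"drz":[0,0]})

```text
time: 26.02
ee_pos: [0.4747, -0.1034, 0.0138]
tool_rot: [[0.966, 0.004, 0.257], [0.005, -1.0, -0.002], [0.257, 0.003, -0.966]]
contact_force: [-0.2, 0.3, -1.7]
width: 0.197
gripper_force: 60.4
```

Call:
steer_hand(segments={"aperture":[0,0],"x":[-0.0004,0],"y":[0,0],"z":[0.0015,0],"drx":[0,0],"dry":[0,0],"drz":[0,0]})

```text
time: 26.28
ee_pos: [0.4749, -0.1034, 0.0124]
tool_rot: [[0.966, 0.004, 0.258], [0.005, -1.0, -0.002], [0.258, 0.003, -0.966]]
contact_force: [0.0, -0.7, -2.2]
width: 0.199
gripper_force: 60.4
```

Call:
steer_hand(segments={"aperture":[0,0],"x":[-0.0004,0],"y":[0,0],"z":[0.0015,0],"drx":[0,0],"dry":[0,0],"drz":[0,0]})

```text
time: 26.52
ee_pos: [0.4752, -0.1035, 0.0112]
tool_rot: [[0.966, 0.004, 0.258], [0.005, -1.0, -0.002], [0.258, 0.004, -0.966]]
contact_force: [-0.6, 0.3, 1.9]
width: 0.196
gripper_force: 60.9
```

Call:
steer_hand(segments={"aperture":[1,1,1,1,1,1,1,1,1,1,1],"x":[0,0,0,0,0,0,0,0,0,0,0],"y":[0,0,0,0,0,0,0,0,0.05,0.05,0],"z":[0,0,0,0,0,-0.03,-0.05,-0.06,-0.02,0,0],"drx":[0,0,0,0,0,0,0,0,0,0,0],"dry":[0,0,0,0,0,0,0,0,0,0,0],"drz":[0,0,0,0,0,0,0,0,0,0,0]})

```text
time: 27.9
ee_pos: [0.4338, -0.2072, 0.1665]
tool_rot: [[0.966, -0.003, 0.259], [-0.002, -1.0, -0.005], [0.259, 0.005, -0.966]]
contact_force: [-0.7, 1.2, -0.3]
width: 1.004
gripper_force: 0.0
```

Run:
```python
from h import *
t=ctrl.get_image("top");s=ctrl.get_image("side")
a=cv2.resize(t["color"][150:280,150:380,::-1],(800,452),interpolation=cv2.INTER_CUBIC)
b=cv2.resize(s["color"][130:340,200:430,::-1],(160,146)); 
a[:146,640:]=b
b=cv2.resize(s["color"][140:340,200:430,::-1],(345,300),interpolation=cv2.INTER_CUBIC)
a=cv2.resize(t["color"][150:280,150:380,::-1],(530,300),interpolation=cv2.INTER_CUBIC)
cv2.imwrite("pics/end.png",np.vstack([np.hstack([a,np.zeros((300,270,3),np.uint8)]),np.hstack([b,np.zeros((300,455,3),np.uint8)])]))
for c in big(mask(t,(100,120,60),(125,255,255)),(300,190,400,290))[:2]: print(cv2.contourArea(c),cv2.approxPolyDP(c,2,True)[:,0].tolist())
```

```text
833.5 [[336, 209], [336, 243], [344, 243], [347, 247], [359, 244], [359, 209]]
```

View pics/end.png

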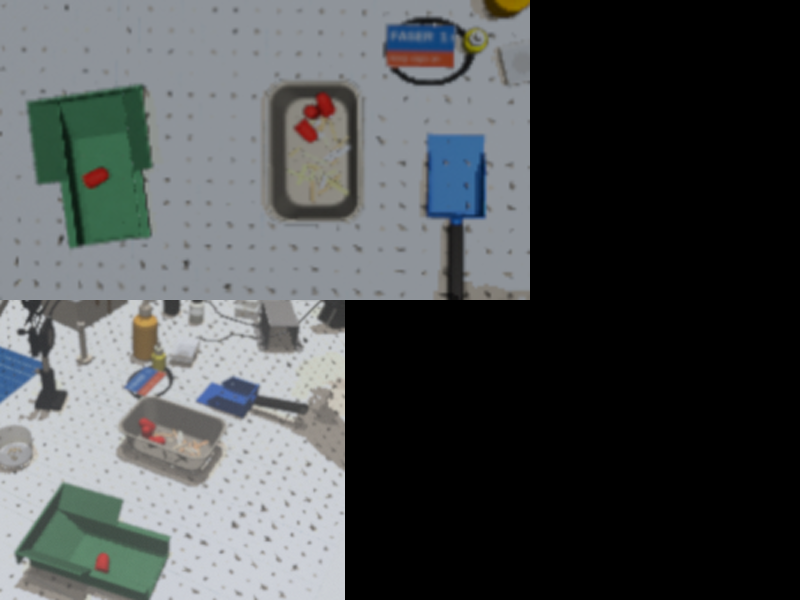

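The final picture shows three caps in the shim dish at crop (315–325,105) and (306,131), and one cap in the tray at (96,177). The scoop lies flat, open side up, at (455,175). Both bottles are standing.

```bash
python3 -c "
from rig import ctrl
print(ctrl.job_done())"
```

```text
the job is handed in; nothing more can be done
None
```

Job handed in at about 28 s: three caps are in the shim dish, the fourth is in the tray, and the scoop lies flat and open side up on the bare table with both bottles standing; the one doubt is joint 6, which briefly read 0.2297 rad during the lift against its stated 0.23 limit.

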